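# Close out a mould-drying run

## Task

The plaster moulds are dry. Take every temperature probe out of its mould and push it fully home, upright, in a free well of the charging dock, leaving the moulds, pots and jar standing; when all the probes are docked, press the green save button right down, and only after that turn the dial's red peak pointer back to its zero stop.

Things in the scene. Friction and masses are not known exactly. Their poses are not given: they have to be found in the camera images.
- probe1_head (a point): Wireless probe, orange head: round head 20 mm across, 50 mm tall, on a straight round-tipped steel stem 8 mm across, 50 mm long; 50 g. Point: centre of the head; its underside (shoulder) is 25 mm below, the stem's tip 75 mm below, the top 25 mm above; z runs from tip to head. Starts upright in a mould's hole, shoulder 15 mm above the plaster. None if absent.
- probe2_head (a point): Wireless probe, blue head: round head 20 mm across, 50 mm tall, on a straight round-tipped steel stem 8 mm across, 50 mm long; 50 g. Point: centre of the head; its underside (shoulder) is 25 mm below, the stem's tip 75 mm below, the top 25 mm above; z runs from tip to head. Starts upright in a mould's hole, shoulder 15 mm above the plaster. None if absent.
- probe3_head (a point): Wireless probe, yellow head: round head 20 mm across, 50 mm tall, on a straight round-tipped steel stem 8 mm across, 50 mm long; 50 g. Point: centre of the head; its underside (shoulder) is 25 mm below, the stem's tip 75 mm below, the top 25 mm above; z runs from tip to head. Starts upright in a mould's hole, shoulder 15 mm above the plaster. None if absent.
- probe4_head (a point): Wireless probe, red head: round head 20 mm across, 50 mm tall, on a straight round-tipped steel stem 8 mm across, 50 mm long; 50 g. Point: centre of the head; its underside (shoulder) is 25 mm below, the stem's tip 75 mm below, the top 25 mm above; z runs from tip to head. Starts upright in a mould's hole, shoulder 15 mm above the plaster. None if absent.
- probe5_head (a point): Wireless probe, green head: round head 20 mm across, 50 mm tall, on a straight round-tipped steel stem 8 mm across, 50 mm long; 50 g. Point: centre of the head; its underside (shoulder) is 25 mm below, the stem's tip 75 mm below, the top 25 mm above; z runs from tip to head. Starts upright in a mould's hole, shoulder 15 mm above the plaster. None if absent.
- well1 (a point): Well 1 of 5 in the grey charging dock (85 x 290 mm, 65 mm high, fixed). Point: centre of the mouth, in the flat top; z up. A straight hole 9.5 mm wide, 52 mm deep, black collar; wells 45 mm apart in a row along this frame's y, well1 at the +y end. Fully home, the probe's shoulder sits on the dock's top (head centre 25 mm above the mouth). Empty at the start; any probe fits.
- well2 (a point): Well 2 of 5 in the grey charging dock (85 x 290 mm, 65 mm high, fixed). Point: centre of the mouth, in the flat top; z up. A straight hole 9.5 mm wide, 52 mm deep, black collar; wells 45 mm apart in a row along this frame's y, well1 at the +y end. Fully home, the probe's shoulder sits on the dock's top (head centre 25 mm above the mouth). Empty at the start; any probe fits.
- well3 (a point): Well 3 of 5 in the grey charging dock (85 x 290 mm, 65 mm high, fixed). Point: centre of the mouth, in the flat top; z up. A straight hole 9.5 mm wide, 52 mm deep, black collar; wells 45 mm apart in a row along this frame's y, well1 at the +y end. Fully home, the probe's shoulder sits on the dock's top (head centre 25 mm above the mouth). Empty at the start; any probe fits.
- well4 (a point): Well 4 of 5 in the grey charging dock (85 x 290 mm, 65 mm high, fixed). Point: centre of the mouth, in the flat top; z up. A straight hole 9.5 mm wide, 52 mm deep, black collar; wells 45 mm apart in a row along this frame's y, well1 at the +y end. Fully home, the probe's shoulder sits on the dock's top (head centre 25 mm above the mouth). Empty at the start; any probe fits.
- well5 (a point): Well 5 of 5 in the grey charging dock (85 x 290 mm, 65 mm high, fixed). Point: centre of the mouth, in the flat top; z up. A straight hole 9.5 mm wide, 52 mm deep, black collar; wells 45 mm apart in a row along this frame's y, well1 at the +y end. Fully home, the probe's shoulder sits on the dock's top (head centre 25 mm above the mouth). Empty at the start; any probe fits.
- save_top (a point): Top centre of the dock's save button: round, green, 24 mm across, in a black ring, on the dock's top beyond well5 (53 mm from it along -y of the wells); stands 18 mm above the dock's top. Pushed straight down; fully down takes about 5 N; springs back.
- save (a joint): Travel of the save button in m: 0 released, 0.006 fully down.
- peak_grip (a point): Reset knob of the dial unit (grey case 130 x 140 x 50 mm, fixed, white round dial facing up): black upright bar grip 36 mm long, 14 mm thick, 34 mm high. Point: on the knob's upright axis, 11 mm below the bar's top, 33 mm above the dial. The frame turns with the knob: x along the bar, the way the red pointer points; y across the bar; z up.
- peak (a joint): Angle of knob and red peak pointer (rad): 0 on the zero stop, growing clockwise seen from above (to 4.7), so it is reset by turning counter-clockwise seen from above until the stop. Slight friction, 0.03 N m; stays where left. At zero the pointer stands at the brass pin.
- mould1: Plaster casting mould with two rubber bands, a block 86 mm long (x), 66 mm wide (y), 70 mm high, 0.45 kg, loose on the bench; origin at the centre of its underside, z up. Its probe hole, 9 mm wide and 35 mm deep, is in the top, 24 mm from the centre along +x; a brown pouring mouth marks the other half. Some moulds hold no probe.
- mould2: Plaster casting mould with two rubber bands, a block 86 mm long (x), 66 mm wide (y), 70 mm high, 0.45 kg, loose on the bench; origin at the centre of its underside, z up. Its probe hole, 9 mm wide and 35 mm deep, is in the top, 24 mm from the centre along +x; a brown pouring mouth marks the other half. Some moulds hold no probe.
- mould3: Plaster casting mould with two rubber bands, a block 86 mm long (x), 66 mm wide (y), 70 mm high, 0.45 kg, loose on the bench; origin at the centre of its underside, z up. Its probe hole, 9 mm wide and 35 mm deep, is in the top, 24 mm from the centre along +x; a brown pouring mouth marks the other half. Some moulds hold no probe.
- mould4: Plaster casting mould with two rubber bands, a block 86 mm long (x), 66 mm wide (y), 70 mm high, 0.45 kg, loose on the bench; origin at the centre of its underside, z up. Its probe hole, 9 mm wide and 35 mm deep, is in the top, 24 mm from the centre along +x; a brown pouring mouth marks the other half. Some moulds hold no probe.
- mould5: Plaster casting mould with two rubber bands, a block 86 mm long (x), 66 mm wide (y), 70 mm high, 0.45 kg, loose on the bench; origin at the centre of its underside, z up. Its probe hole, 9 mm wide and 35 mm deep, is in the top, 24 mm from the centre along +x; a brown pouring mouth marks the other half. Some moulds hold no probe.
- cup: Bystander: terracotta cup, 72 mm across the rim, 85 mm high; origin at the centre of its underside, z up. Not part of the job.
- bowl: Bystander: white bowl, 116 mm across, 55 mm high; origin at the centre of its underside, z up. Not part of the job.
- glaze: Bystander: amber glaze jar with a white lid, 60 mm across, 85 mm high; origin at the centre of its underside, z up. Not part of the job.
Not all that is in view belongs to the job. Leave any purple look-alike of the part that bears peak_grip alone.

How it is judged:
By the outcome, as a careful person would: the job done as asked, in the order asked, and still so for the second after the job is handed in, with the robot touching nothing.
Of probe1, probe2, probe3, probe4, probe5 only 3 to 5 are there at a start; the rules pass over those that are not, and their reading is None.
At some moment in a run one of mould1, mould2, mould3, mould4, mould5 may be knocked a few centimetres aside while the robot is not near it.
It also fails if it takes over 210 s, if anything falls off the work surface, if the arm or the gripper's body presses on something with over 40 N, if the wrist force passes 120 N, or if a joint passes its speed limit or range.

## Robot

A 6-joint arm with a two-finger parallel gripper is mounted at the origin on the work surface. World frame = base frame: x ahead of the robot, y to its left, z up, the work surface at z = 0. Lengths are in mm, angles in rad, forces in N, time in s.
With the tool pointing down it reaches from about 325 to 900 mm from the base axis. Payload 6.1 kg.
Tool frame: the origin (TCP) lies on the centre line of the jaws, within the pads' length; the fingertips stand 17 mm ahead of it and the grasp point (between the pads) lies 2 mm behind it (robot.nose_length is the distance from the TCP to the fingertips, in mm); z points along the fingers, x is the direction in which the jaws open and shut, and the axes are right-handed (so a half turn about z gives the same grasp; the last joint's range is limited). The gripper opens to 85 mm and grips with 20 to 120 N. Pads are 22 mm wide; open, the fingers measure 114 mm over their backs; the gripper's body (76 mm by 85 mm) begins 54 mm behind the grasp point. The pads swing forward as they close: fully open they stand 13 mm farther back than shut.
Start: joints at [1.041, 0.22, 1.526, -0, 1.395, -0.126], TCP at [245.57, 574.727, 248.3] pointing down, gripper open.
Joint ranges: [-2.98, 2.98], [-0.91, 2.08], [0.09, 2.57], [-1.24, 4.39], [0.2, 2.65], [-2.68, 2.68]. Speed limits (rad/s): [2.57, 2.57, 3.01, 3.14, 3.14, 3.14].

## Interface

Orientations are given as a rotation vector (axis times angle).
In Python, from station import monitor, optics, hand_in, robot gives the robot as it stands. The module is installed in compiled form; this text tells all that it offers.
- The arm moves only by the shell command python3 -m inch 'ROWS'. ROWS is JSON, one flat list of numbers, 5 for each row, row after row: the shift along the tool's x, y, z in m, then the turn about the tool's z in degrees, then the closure in counts, from 0 (fully open) to 255 (shut). In form: [x, y, z, yaw, gripper, x, y, z, yaw, gripper, ...]. A call has 1 to 8 rows; each row is the pose to reach, as a shift and turn from the pose commanded when the call began, along the tool's axes at that moment; what a row does not reach only later rows make up. A row lasts 1/12 s, in which the tool goes at most 41.7 mm and 7.16 degrees, less where a joint would pass 70% of its speed; a pose out of reach is approached as far as the arm can. A call with a gripper value outside its range is refused whole. The fingers move at their own pace and stop on an object; the grip force is fixed at half the most. Time passes only in rows, so rows that repeat a pose let the fingers close. It gives the time, the measured TCP pose, the force and the opening at its end, in the units of the state.
- monitor.get_obs(): the state, without advancing time (a new reading comes with each control period).
- optics.snapshot(name): name is "side" or "top" or "wrist"; returns the picture (384x512x3 uint8, red, green, blue); there is no depth.
- optics.calibration(name): a dict with "fx", "fy", "cx", "cy" (pixels), "pose" (4x4, takes a point from camera to world coordinates); the wrist camera has in their place "mount" (4x4, takes a point from camera to tool coordinates, whose origin is the TCP and whose axes are the tool frame's). Camera axes: x right, y down, z forward; pixel columns grow to the right and rows downward; lengths in mm; the calibration is good to about 2 mm. A picture is of the moment at which its call begins: read the wrist's pose just before it. calibration takes no time and is no camera call.
- hand_in(): hands the job in, once; it reports no verdict.
The state is a dict: "time_s": time; "q": joint angles; "qvel": joint speeds; "joint_efforts": joint torques, N m; "eef_pos": TCP position; "tcp_rot": TCP orientation; "force": force on the tool from outside, world axes, zero at the start; "wrist_torque": the same for the moment, N m; "opening": finger opening in mm.
Only numpy, scipy, OpenCV 4.12 (cv2) and the standard library are available. Lean on these libraries where they do the work, as an engineer would, in place of code of your own. Each camera call takes 0.05 s, during which the arm holds its last target. There are 200 camera calls.

## Working session

There is one attempt and no reset: what is moved stays moved. The work goes in short steps, Python scripts to look and compute and a shell command to move; the robot and the scene stay as the last step left them, time stands still between calls to the robot, and variables do not carry over. Pictures are saved under pics/ and viewed, about 12 in all and at most 16, crops included, and the job is handed in when it is done.

```bash
mkdir -p pics
cat > h.py <<'E'
import numpy as np, cv2
from scipy.spatial.transform import Rotation as R
from station import monitor, optics
def tool():
    o=monitor.get_obs(); T=np.eye(4); T[:3,:3]=R.from_rotvec(o["tcp_rot"]).as_matrix(); T[:3,3]=o["eef_pos"]; return T
def snap(n,f,crop=None,s=1):
    c=optics.calibration(n)
    T=tool()@np.array(c["mount"]) if n=="wrist" else np.array(c["pose"])
    im=optics.snapshot(n); np.savez("last_"+n+".npz",im=im,T=T)
    v=im if crop is None else im[crop[1]:crop[3],crop[0]:crop[2]]
    cv2.imwrite("pics/"+f,cv2.cvtColor(cv2.resize(v,None,fx=s,fy=s,interpolation=cv2.INTER_CUBIC),cv2.COLOR_RGB2BGR)); return im,T
def ray(n,uv,z,T=None):
    """world point at height z seen at pixel uv"""
    c=optics.calibration(n); 
    if T is None: T=np.load("last_"+n+".npz")["T"]
    d=T[:3,:3]@np.array([(uv[0]-c["cx"])/c["fx"],(uv[1]-c["cy"])/c["fy"],1]); p=T[:3,3]
    return p+d*(z-p[2])/d[2]
def proj(n,P,T=None):
    c=optics.calibration(n)
    if T is None: T=np.load("last_"+n+".npz")["T"]
    q=T[:3,:3].T@(np.array(P,float)-T[:3,3]); return np.array([c["fx"]*q[0]/q[2]+c["cx"],c["fy"]*q[1]/q[2]+c["cy"]])
def local(P):
    T=tool(); return T[:3,:3].T@(np.array(P)-T[:3,3])
E
python3 - <<'E'
from h import *
snap("top","top0.png",s=1.5); snap("side","side0.png",s=1.5)
o=monitor.get_obs(); print({k:np.round(v,3) for k,v in o.items()})
print(np.round(tool(),3))
for n in("top","side","wrist"): print(n,{k:np.round(v,3).tolist() for k,v in optics.calibration(n).items()})
E
```

```text
{'time_s': np.float64(0.1), 'q': array([ 1.041,  0.221,  1.528,  0.   ,  1.395, -0.126]), 'qvel': array([ 0.001, -0.003, -0.002,  0.001,  0.001,  0.001]), 'joint_efforts': array([ 1.0000e-03, -4.9824e+01, -3.9055e+01, -0.0000e+00,  6.0000e-03,
       -0.0000e+00]), 'eef_pos': array([245.302, 574.273, 247.287]), 'tcp_rot': array([ 2.621,  1.73 , -0.003]), 'force': array([ 0.554, -0.465,  1.324]), 'wrist_torque': array([-0.035,  0.021, -0.001]), 'opening': np.float64(85.033)}
[[ 3.93000e-01  9.20000e-01 -1.00000e-03  2.45302e+02]
 [ 9.20000e-01 -3.93000e-01 -2.00000e-03  5.74273e+02]
 [-2.00000e-03 -0.00000e+00 -1.00000e+00  2.47287e+02]
 [ 0.00000e+00  0.00000e+00  0.00000e+00  1.00000e+00]]
top {'fx': 424.112, 'fy': 424.112, 'cx': 260.757, 'cy': 188.867, 'pose': [[-0.02, -0.994, 0.108, 382.641], [-1.0, 0.021, 0.008, -37.759], [-0.01, -0.108, -0.994, 1203.527], [0.0, 0.0, 0.0, 1.0]]}
side {'fx': 490.014, 'fy': 490.014, 'cx': 247.017, 'cy': 189.938, 'pose': [[0.718, -0.425, 0.552, -175.829], [-0.696, -0.423, 0.58, -736.673], [-0.013, -0.8, -0.6, 853.097], [0.0, 0.0, 0.0, 1.0]]}
wrist {'fx': 272.348, 'fy': 272.348, 'cx': 258.415, 'cy': 192.096, 'mount': [[1.0, -0.001, -0.001, -0.369], [0.002, 0.951, 0.31, -79.691], [0.0, -0.31, 0.951, -126.554], [0.0, 0.0, 0.0, 1.0]]}
```

View pics/top0.png

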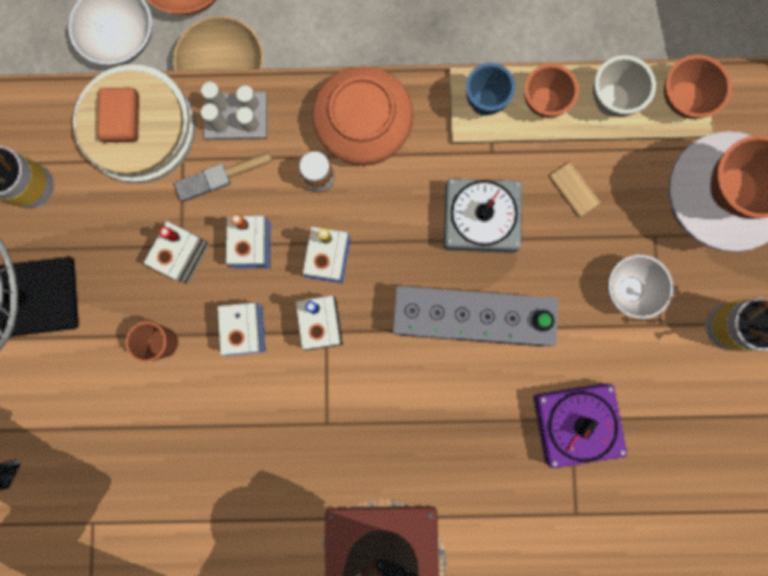

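View pics/side0.png

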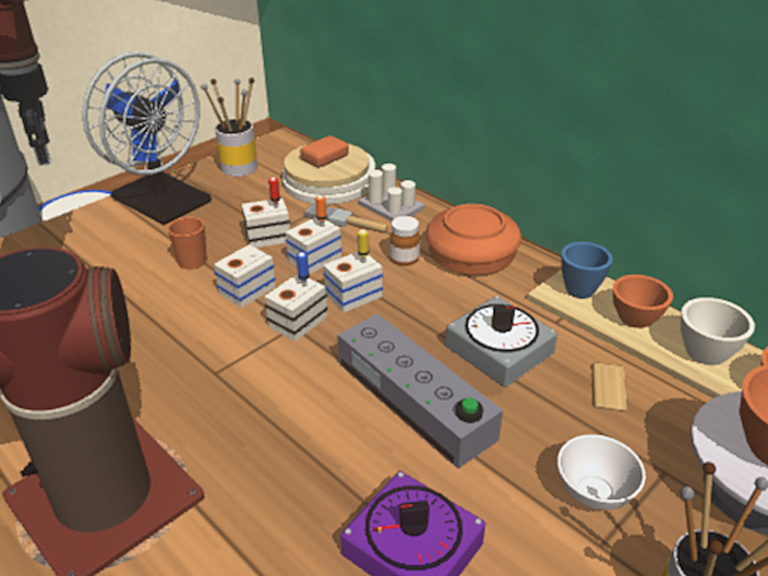

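The top view (1.5x) shows four probes: red (168,234), orange (240,222), yellow (324,235) and blue (312,307). Green is absent, and the mould at (237,315) has an empty hole. The dock wells run from (412,311) to (512,318), with the save button at (543,321).

Possible look-alikes:
- White posts at (210,92) to (245,115), which are not probes.
- The purple dial at (585,427), which I must leave alone. The grey-cased dial at (485,212) is the right one.
- The empty hole at (237,315).

I'll measure these and check them in a close crop.

Run:
```python
from h import *
im,T=snap("top","top1.png",crop=(90,110,380,250),s=2.7)
for n,u in dict(red=(168,234),orange=(240,222),yellow=(324,235),blue=(312,307)).items():
    print(n,np.round(ray("top",np.array(u)/1.5,125),0))
W=[(412,311),(437,313),(462,315),(487,316),(512,318)]
w=[ray("top",np.array(u)/1.5,65)for u in W]; print(np.round(w,0)); print("dir",np.degrees(np.arctan2(w[0][0]-w[4][0],w[0][1]-w[4][1])))
print("btn",np.round(ray("top",np.array((543,321))/1.5,83)),"knob",np.round(ray("top",np.array((485,212))/1.5,94)))
```

```text
red [594. 354. 125.]
orange [612. 230. 125.]
yellow [586.  84. 125.]
blue [462. 106. 125.]
[[ 456.  -65.   65.]
 [ 452. -110.   65.]
 [ 447. -155.   65.]
 [ 444. -199.   65.]
 [ 440. -244.   65.]]
dir 5.1923002064157675
btn [ 433. -294.   83.] knob [ 627. -198.   94.]
```

View pics/top1.png

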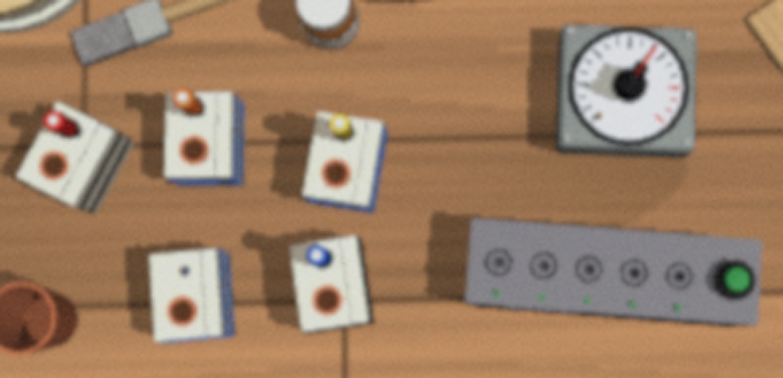

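The crop confirms the four heads (red, orange, yellow, blue), one empty mould, and the grey dial with its red pointer at upper right and brass pin at lower left. The peak angle is about 171°. I'll go above the blue probe first, with the jaws across the well row.

```bash
python3 -m inch '[-0.172,0.192,0,36,0,-0.172,0.192,0,36,0,-0.172,0.192,0,36,0,-0.172,0.192,0,36,0,-0.172,0.192,0,36,0,-0.172,0.192,0,36,0,-0.172,0.192,0,36,0,-0.172,0.192,0,36,0]'
python3 - <<'E'
from h import *
T=tool();print(np.round(T,3),local((462,106,240)),np.degrees(np.arctan2(T[1,0],T[0,0])))
E
```

```text
time_s: 0.82
eef_pos: [355.6, 339.0, 248.3]
tcp_rot: [3.03, 0.83, 0.0]
force: [-0.6, 1.2, 0.2]
opening: 85.3
[[  0.86    0.51    0.    355.617]
 [  0.51   -0.86   -0.    338.98 ]
 [  0.      0.     -1.    248.276]
 [  0.      0.      0.      1.   ]] [-27.16687722 254.67151733   8.35910735] 30.63116364841408
```

```bash
python3 -m inch '[-0.027,0.255,0.008,35.6,120,-0.027,0.255,0.008,35.6,120,-0.027,0.255,0.008,35.6,120,-0.027,0.255,0.008,35.6,120,-0.027,0.255,0.008,35.6,120,-0.027,0.255,0.008,35.6,120,-0.027,0.255,0.008,35.6,120,-0.027,0.255,0.008,35.6,120]'
python3 - <<'E'
from h import *
T=tool();print(np.round(T,3),np.degrees(np.arctan2(T[1,0],T[0,0])))
snap("wrist","w1.png",s=1.5)
E
```

```text
time_s: 1.48
eef_pos: [463.0, 107.4, 240.1]
tcp_rot: [-3.138, 0.134, 0.001]
force: [-0.9, 0.3, -0.4]
opening: 45.1
[[ 9.96000e-01 -8.50000e-02 -0.00000e+00  4.63050e+02]
 [-8.50000e-02 -9.96000e-01  0.00000e+00  1.07428e+02]
 [-0.00000e+00 -0.00000e+00 -1.00000e+00  2.40055e+02]
 [ 0.00000e+00  0.00000e+00  0.00000e+00  1.00000e+00]] -4.893148320382155
```

View pics/w1.png

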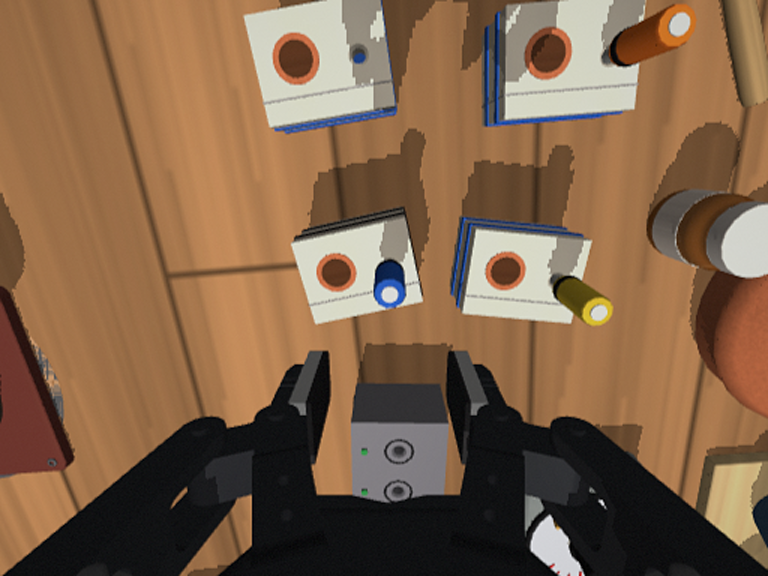

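The wrist view shows the blue cap at (389,294), the yellow cap at (597,311) and the orange cap at (679,24), all in upright probes. The empty mould's hole is at (359,57).

```bash
cat >> h.py <<'E'
def caps(n,z=135,show=True):
    """centres of white caps touching coloured heads in last image -> world at z"""
    d=np.load("last_"+n+".npz"); return d["im"],d["T"]
E
python3 - <<'E'
from h import *
T=tool()
for n,u in dict(blue=(389.5,294),yellow=(597,311),orange=(679,24)).items():
    p=ray("wrist",(np.array(u)+.0)/1.5,135); print(n,np.round(p,1),np.round(local(p),1))
p=ray("wrist",np.array((399,452))/1.5,65);print("well1",np.round(p,1),np.round(local(p),1))
p=ray("wrist",np.array((398,491))/1.5,65);print("well2",np.round(p,1),np.round(local(p),1))
E
```

```text
blue [463.8 107.4 135. ] [  1.7   1.5 105.1]
yellow [588.5  85.5 135. ] [127.7  12.8 104.9]
orange [617.9 235.  135. ] [ 144.5 -138.6  105.1]
well1 [457.8 -65.9  65. ] [ 10.2 174.7 174.9]
well2 [ 453.5 -109.5   65. ] [  9.5 218.4 174.9]
```

```bash
python3 -m inch '[0,0,0,0,120,0,0,0,0,120,0,0,0,0,120]'
python3 - <<'E'
from h import *
for i in range(4):
    T=tool();print(np.round(T[:3,3],2)); 
    im,T=snap("wrist","x.png"); 
    hsv=cv2.cvtColor(im,cv2.COLOR_RGB2HSV); m=(hsv[...,0]>105)&(hsv[...,0]<125)&(hsv[...,1]>120)&(hsv[...,2]>80); m[:170]=0;m[215:]=0
    ys,xs=np.nonzero(m);print(xs.mean()*1.5,ys.mean()*1.5, xs.min()*1.5,xs.max()*1.5,ys.max()*1.5)
E
```

```text
time_s: 1.78
eef_pos: [461.7, 110.1, 240.3]
tcp_rot: [-3.139, 0.125, 0.0]
force: [0.8, -0.2, -0.4]
opening: 45.1
[461.68 110.08 240.3 ]
411.680981595092 289.41257668711654 376.5 468.0 310.5
[461.76 109.87 240.35]
411.7568389057751 289.048632218845 376.5 468.0 309.0
[461.82 109.65 240.37]
411.91818181818184 288.6909090909091 376.5 468.0 309.0
[461.92 109.4  240.39]
411.25312499999995 288.29999999999995 376.5 466.5 309.0
```

```bash
for i in 1 2; do python3 -m inch '[0,0,0,0,120,0,0,0,0,120,0,0,0,0,120,0,0,0,0,120,0,0,0,0,120,0,0,0,0,120,0,0,0,0,120,0,0,0,0,120]'|sed -n 1,2p; done
python3 - <<'E'
from h import *
im,T=snap("wrist","w2.png",crop=(225,160,305,225),s=8);print(T[:3,3],tool()[:3,3])
E
```

```text
time_s: 2.65
eef_pos: [462.2, 108.3, 240.3]
time_s: 3.32
eef_pos: [462.2, 108.4, 240.3]
[468.50836332 187.40629551 366.85969494] [462.19419219 108.3736041  240.29826401]
```

View pics/w2.png

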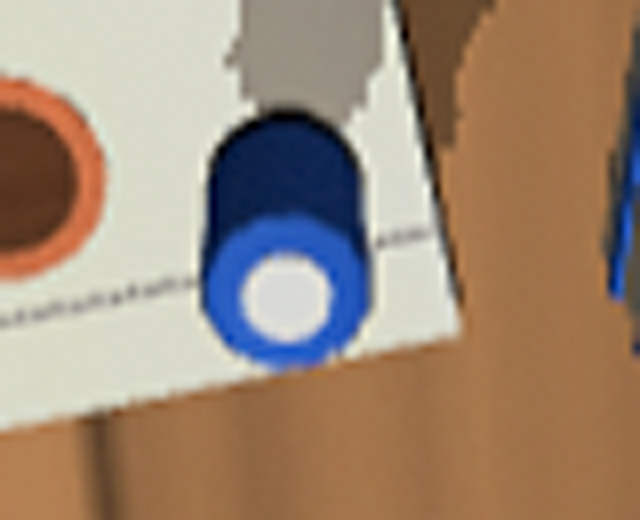

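The crop shows the blue cap's centre at (287,296), which is (260.9,197.0) in the full image. I'll add a cap finder for the later probes.

```bash
cat >> h.py <<'E'
HUE=dict(red=(172,6),orange=(7,17),yellow=(22,34),blue=(105,125))
def cap(col,guess,z=135,win=22):
    """snapshot; ellipse centre of the bright-coloured top disc near the projected guess -> pixel, world, tool-local"""
    im,T=snap("wrist","x.png"); g=proj("wrist",guess,T); hsv=cv2.cvtColor(im,cv2.COLOR_RGB2HSV).astype(int)
    white=((hsv[...,1]<70)&(hsv[...,2]>190)).astype(np.uint8)
    n,l,s,c=cv2.connectedComponentsWithStats(white); best=None
    for i in range(1,n):
        d=np.hypot(*(c[i]-g))
        if 30<s[i][4]<400 and s[i][2]<26 and s[i][3]<26 and d<win*2 and (best is None or d<best[0]): best=(d,c[i],s[i][4])
    if best is None: print("no cap",g); return None
    p=ray("wrist",best[1],z,T); print(col,"guess px",g.round(1),"cap",best[1].round(1),"area",best[2],"world",p.round(1),"local",local(p).round(1)); return p
E
python3 - <<'E'
from h import *
print(local(ray("wrist",(260.9,197),135)))
cap("blue",(463,107,135))
E
```

```text
[  1.93184889   1.05042766 105.29826227]
blue guess px [259.7 197.2] cap [260.3 196.9] area 87 world [463.5 107.3 135. ] local [  1.5   1.  105.3]
```

```bash
python3 -m inch '[0.0017,0.001,0.04,0,120,0.0017,0.001,0.08,0,120,0.0017,0.001,0.11,0,120,0.0017,0.001,0.127,0,120,0.0017,0.001,0.127,0,120,0.0017,0.001,0.127,0,120,0.0017,0.001,0.127,0,120,0.0017,0.001,0.127,0,120]'; python3 -m inch '[0,0,0,0,120,0,0,0,0,120,0,0,0,0,120,0,0,0,0,255,0,0,0,0,255,0,0,0,0,255,0,0,0,0,255,0,0,0,0,255]'; python3 -m inch '[0,0,0,0,255,0,0,0,0,255,0,0,0,0,255,0,0,0,0,255,0,0,0,0,255,0,0,0,0,255]'
```

```text
time_s: 4.08
eef_pos: [465.5, 107.4, 115.4]
tcp_rot: [-3.139, 0.13, -0.006]
force: [-0.0, 0.5, 0.2]
opening: 44.9
time_s: 4.75
eef_pos: [463.9, 107.3, 113.5]
tcp_rot: [-3.139, 0.13, -0.0]
force: [0.2, -0.4, 1.5]
opening: 18.3
time_s: 5.25
eef_pos: [463.9, 107.3, 113.4]
tcp_rot: [-3.139, 0.13, -0.0]
force: [-0.3, -0.0, 3.1]
opening: 18.7
```

```bash
python3 -m inch '[0,0,-0.015,0,255,0,0,-0.03,0,255,0,0,-0.05,0,255,0,0,-0.07,0,255,0,0,-0.085,0,255,0,0,-0.085,0,255]'; python3 -m inch '[0.0065,0.04,0,0,255,0.0065,0.08,0,0,255,0.0065,0.12,0,0,255,0.0065,0.16,0,0,255,0.0065,0.2,0,0,255,0.0065,0.24,0,0,255,0.0065,0.27,0,0,255,0.0065,0.29,0,0,255]' ; python3 -m inch '[0,0.01,0,0,255,0,0.0175,0,0,255,0,0.0175,0,0,255,0,0.0175,0.01,0,255,0,0.0175,0.02,0,255,0,0.0175,0.025,0,255,0,0.0175,0.025,0,255,0,0.0175,0.025,0,255]'; python3 -m inch '[0,0,0,0,255,0,0,0,0,255,0,0,0,0,255,0,0,0,0,255,0,0,0,0,255,0,0,0,0,255,0,0,0,0,255,0,0,0,0,255]';  python3 - <<'E'
from h import *
im,T=snap("wrist","w3.png",s=1.5);print(tool().round(3))
E
```

```text
time_s: 5.75
eef_pos: [465.7, 107.4, 201.4]
tcp_rot: [-3.138, 0.13, -0.009]
force: [0.3, 0.1, -0.3]
opening: 18.5
time_s: 6.42
eef_pos: [445.1, -185.0, 196.8]
tcp_rot: [3.139, -0.133, -0.002]
force: [-0.2, -0.3, 0.7]
opening: 18.7
time_s: 7.08
eef_pos: [444.6, -198.7, 172.4]
tcp_rot: [-3.138, 0.128, 0.002]
force: [1.1, 0.2, -1.3]
opening: 18.6
time_s: 7.75
eef_pos: [444.9, -199.8, 173.4]
tcp_rot: [3.139, -0.13, 0.0]
force: [-0.1, 0.7, -1.9]
opening: 18.8
[[ 9.97000e-01 -8.30000e-02  0.00000e+00  4.44870e+02]
 [-8.30000e-02 -9.97000e-01 -0.00000e+00 -1.99778e+02]
 [ 0.00000e+00  0.00000e+00 -1.00000e+00  1.73337e+02]
 [ 0.00000e+00  0.00000e+00  0.00000e+00  1.00000e+00]]
```

View pics/w3.png

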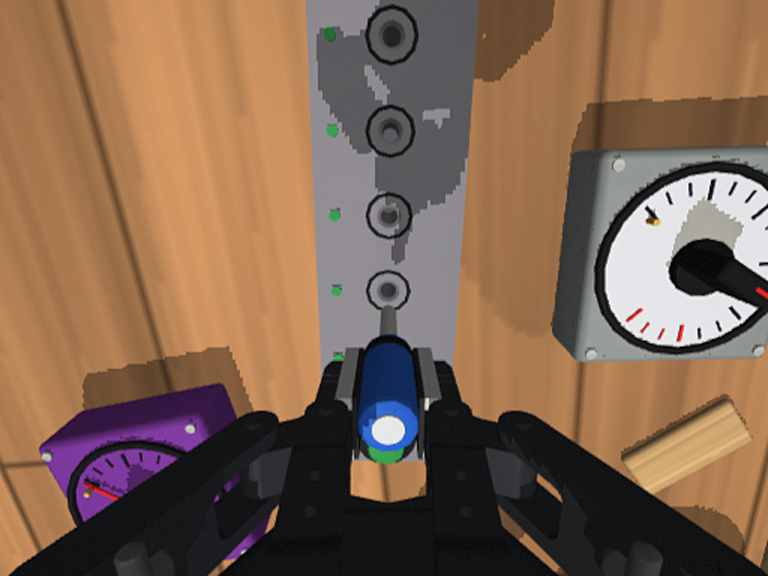

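The probe is held upright above well4, whose ring is at (388,291), with the stem tip just above it at about (388,308). The other rings are at (389,215), (391,131) and (391,35). I'll measure the ring and stem offsets.

```bash
cat >> h.py <<'E'
def ring(uv,win=20,im=None):
    """ellipse fit of a black well collar near pixel uv in the last wrist image"""
    im=np.load("last_wrist.npz")["im"] if im is None else im
    g=cv2.resize(cv2.cvtColor(im,cv2.COLOR_RGB2GRAY),None,fx=4,fy=4,interpolation=cv2.INTER_CUBIC)
    m=(g<58).astype(np.uint8); cs,_=cv2.findContours(m,cv2.RETR_EXTERNAL,cv2.CHAIN_APPROX_NONE); best=None
    for c in cs:
        if len(c)<60: continue
        (x,y),(a,b),_=cv2.fitEllipse(c); x,y=(x+.5)/4-.5,(y+.5)/4-.5
        d=np.hypot(x-uv[0],y-uv[1])
        if d<win and 16<b/4<60 and (best is None or d<best[0]): best=(d,np.array([x,y]),a/4,b/4)
    return best
E
python3 - <<'E'
from h import *
T0=np.load("last_wrist.npz")["T"]; Tt=tool()
L=lambda uv,z: (local(ray("wrist",uv,z)))
for u in [(391,35),(391,131),(389,215),(388,291)]:
    r=ring(np.array(u)/1.5)
    print(r and (r[1].round(1),r[2:],L(r[1],65).round(2),ray("wrist",r[1],65).round(1)))
    print("  manual",L(np.array(u)/1.5,65).round(1))
print("cap",L(np.array((389,430))/1.5,195).round(1))
print("tip",L(np.array((388.5,312))/1.5,95).round(1))
im,_=np.load("last_wrist.npz")["im"],0
cv2.imwrite("pics/w3c.png",cv2.resize(im[180:305,225:295],None,fx=6,fy=6,interpolation=cv2.INTER_CUBIC)[...,::-1][:600])
E
```

```text
(array([260.8,  22.9]), (35.05878829956055, 39.985198974609375), array([   1.77, -136.82,  108.33]), array([457.9, -63.6,  65. ]))
  manual [   1.7 -136.5  108.3]
(array([259.8,  87. ]), (32.752986907958984, 34.89188766479492), array([  1.06, -91.64, 108.33]), array([ 453.5, -108.5,   65. ]))
  manual [  1.7 -91.4 108.3]
(array([259.2, 143.4]), (30.430828094482422, 30.554574966430664), array([  0.51, -46.49, 108.33]), array([ 449.2, -153.5,   65. ]))
  manual [  0.6 -46.5 108.3]
(array([258.2, 193.4]), (25.687376022338867, 27.276491165161133), array([ -0.39,  -1.27, 108.34]), array([ 444.6, -198.5,   65. ]))
  manual [ -0.   -0.7 108.3]
cap [  0.1   0.5 -21.7]
tip [ 0.2  1.2 78.3]
```

View pics/w3c.png

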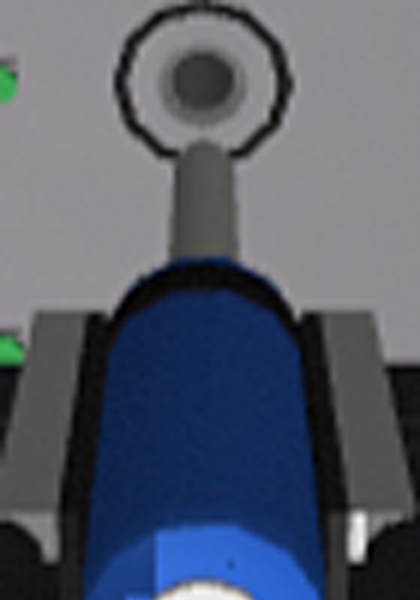

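```bash
cat >> h.py <<'E'
def tip_y(vmin,zl):
    """local y of stem whose round tip (local depth zl) has silhouette top at image row vmin"""
    c=optics.calibration("wrist"); M=np.array(c["mount"])
    def f(y):
        q=M[:3,:3].T@(np.array([0,y,zl-4.])-M[:3,3]); a=np.arctan2(q[1],q[2])-np.arcsin(4/np.hypot(q[1],q[2])); return c["fy"]*np.tan(a)+c["cy"]-vmin
    from scipy.optimize import brentq
    return brentq(f,-20,20)
E
python3 - <<'E'
from h import *
for v in (202.5,203,203.5): print(v,tip_y(v,78.4))
print(local(ray("wrist",(258.8,193.3),65)))
E
```

```text
202.5 -0.8036560990583913
203 -0.3818808849761569
203.5 0.04042124754477844
[  0.11770216  -1.40149346 108.33654532]
```

```bash
python3 -m inch '[0,-0.0012,0.01,0,255,0,-0.0012,0.02,0,255,0,-0.0012,0.03,0,255,0,-0.0012,0.036,0,255,0,-0.0012,0.04,0,255,0,-0.0012,0.04,0,255,0,-0.0012,0.04,0,255,0,-0.0012,0.04,0,255]'; python3 -m inch '[0,0,0,0,255,0,0,0,0,255,0,0,0,0,255,0,0,0,0,255]'; python3 -c "
from h import *
print(monitor.get_obs()['wrist_torque'])"
```

```text
time_s: 8.47
eef_pos: [445.1, -198.5, 133.5]
tcp_rot: [-3.139, 0.13, -0.0]
force: [0.2, -0.3, -0.8]
opening: 18.8
time_s: 8.8
eef_pos: [445.1, -198.6, 133.5]
tcp_rot: [3.139, -0.13, 0.001]
force: [-0.8, -1.1, -0.3]
opening: 18.6
[-0.0401395  -0.0549036   0.01582818]
```

```bash
python3 -m inch '[0,0,0.008,0,255,0,0,0.016,0,255,0,0,0.024,0,255,0,0,0.03,0,255,0,0,0.035,0,255,0,0,0.035,0,255,0,0,0.035,0,255]'; python3 -m inch '[0,0,0.003,0,255,0,0,0.006,0,255,0,0,0.007,0,255,0,0,0.007,0,255,0,0,0.007,0,255]'
```

```text
time_s: 9.38
eef_pos: [444.7, -198.4, 97.7]
tcp_rot: [-3.138, 0.13, 0.002]
force: [1.1, -0.3, -1.0]
opening: 18.6
time_s: 9.8
eef_pos: [445.6, -198.9, 93.7]
tcp_rot: [3.138, -0.129, 0.001]
force: [-7.6, 3.3, 17.6]
opening: 18.2
```

```bash
python3 -m inch '[0,0,-0.002,0,120,0,0,-0.002,0,120,0,0,-0.002,0,120,0,0,-0.002,0,120,0,0,-0.002,0,120,0,0,-0.03,0,120,0,0,-0.07,0,120,0,0,-0.11,0,120]'; python3 -m inch '[0,-0.02,-0.03,0,120,0.02,-0.06,-0.037,0,120,0.04,-0.1,-0.037,0,120,0.05,-0.135,-0.037,0,120,0.065,-0.17,-0.037,0,120,0.08,-0.21,-0.037,0,120,0.1,-0.25,-0.037,0,120,0.117,-0.28,-0.037,0,120]'; python3 -m inch '[0.0025,-0.015,0,0,120,0.0025,-0.015,0,0,120,0.0025,-0.015,0,0,120,0.0025,-0.015,0,0,120,0.0025,-0.015,0,0,120,0.0025,-0.015,0,0,120,0.0025,-0.015,0,0,120,0.0025,-0.015,0,0,120]';  python3 -m inch '[0,0,0,0,120,0,0,0,0,120,0,0,0,0,120,0,0,0,0,120,0,0,0,0,120,0,0,0,0,120]';  python3 - <<'E'
from h import *
snap("top","t2.png",crop=(90,130,380,250),s=2.7)
cap("yellow",(588,85,135)); cap("yellow",(588,85,135))
E
```

```text
time_s: 10.47
eef_pos: [443.7, -197.7, 200.8]
tcp_rot: [-3.137, 0.13, 0.006]
force: [0.3, -2.2, 0.4]
opening: 45.4
time_s: 11.13
eef_pos: [585.1, 73.4, 238.0]
tcp_rot: [-3.139, 0.129, 0.0]
force: [0.3, -0.7, 0.3]
opening: 45.2
time_s: 11.8
eef_pos: [588.4, 84.8, 238.5]
tcp_rot: [3.139, -0.132, 0.001]
force: [0.0, -1.3, 0.7]
opening: 45.0
time_s: 12.3
eef_pos: [588.4, 85.7, 238.3]
tcp_rot: [-3.139, 0.13, 0.0]
force: [-0.6, 0.4, 0.1]
opening: 45.4
yellow guess px [258.3 197.3] cap [258.9 197.2] area 92 world [588.5  85.1 135. ] local [1.000e-01 5.000e-01 1.033e+02]
yellow guess px [258.3 197.3] cap [258.9 197.2] area 92 world [588.5  85.1 135. ] local [1.000e-01 5.000e-01 1.033e+02]
```

View pics/t2.png

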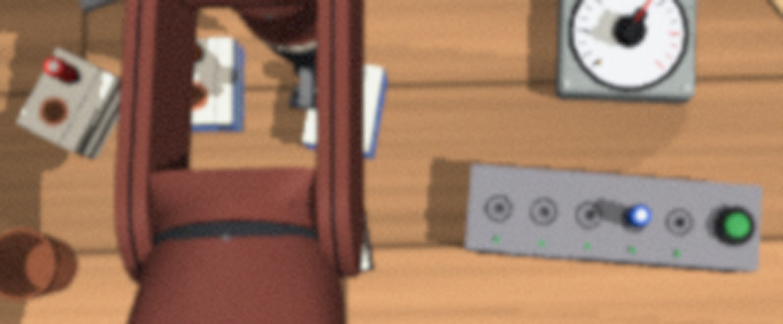

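Blue stands upright in well4 at (640,215). Now I'll pick yellow.

```bash
python3 -m inch '[0,0.0005,0.04,0,120,0,0.0005,0.08,0,120,0,0.0005,0.108,0,120,0,0.0005,0.125,0,120,0,0.0005,0.125,0,120,0,0.0005,0.125,0,120,0,0.0005,0.125,0,120,0,0.0005,0.125,0,120]'; python3 -m inch '[0,0,0,0,120,0,0,0,0,120,0,0,0,0,120,0,0,0,0,255,0,0,0,0,255,0,0,0,0,255,0,0,0,0,255,0,0,0,0,255]'; python3 -m inch '[0,0,0,0,255,0,0,0,0,255,0,0,0,0,255,0,0,0,0,255]'; python3 -m inch '[0,0,-0.015,0,255,0,0,-0.03,0,255,0,0,-0.05,0,255,0,0,-0.07,0,255,0,0,-0.1,0,255,0,0,-0.115,0,255,0,0,-0.115,0,255]'; python3 -c "
from h import *
print(tool()[:3,3],local((449.3,-153.8,173.4)))"
```

```text
time_s: 13.12
eef_pos: [590.1, 85.1, 115.7]
tcp_rot: [-3.139, 0.13, -0.006]
force: [-0.1, -0.1, -0.2]
opening: 45.2
time_s: 13.78
eef_pos: [588.4, 85.1, 113.5]
tcp_rot: [-3.139, 0.13, 0.0]
force: [-1.1, 0.3, 2.0]
opening: 19.2
time_s: 14.12
eef_pos: [588.4, 85.1, 113.4]
tcp_rot: [-3.139, 0.13, 0.0]
force: [-1.6, -0.6, 3.7]
opening: 18.7
time_s: 14.7
eef_pos: [590.9, 85.1, 232.8]
tcp_rot: [-3.138, 0.13, -0.012]
force: [0.8, -0.3, -0.6]
opening: 18.4
[590.87253117  85.13058416 232.80906774] [-121.82763413  249.84374168   58.27671285]
```

```bash
python3 -m inch '[-0.015,0.03,0,0,255,-0.03,0.065,0,0,255,-0.045,0.1,0,0,255,-0.06,0.135,0,0,255,-0.08,0.17,0,0,255,-0.1,0.205,0,0,255,-0.115,0.235,0,0,255,-0.1188,0.2496,0,0,255]'; python3 -m inch '[0,0,0,0,255,0,0,0.02,0,255,0,0,0.04,0,255,0,0,0.05,0,255,0,0,0.055,0,255,0,0,0.055,0,255,0,0,0.055,0,255,0,0,0.055,0,255]'; python3 -m inch '[0,0,0,0,255,0,0,0,0,255,0,0,0,0,255,0,0,0,0,255,0,0,0,0,255,0,0,0,0,255,0,0,0,0,255,0,0,0,0,255]';  python3 - <<'E'
from h import *
im,T=snap("wrist","w4.png",crop=(215,70,315,310),s=2.5);print(tool()[:3,3].round(2))
for u in [(260.8,87),(259.8,143.4),(258.8,193)]:
    r=ring(u,12); print(r and (r[1].round(1),r[2:],local(ray("wrist",r[1],65)).round(2)))
E
```

```text
time_s: 15.37
eef_pos: [446.5, -156.2, 226.5]
tcp_rot: [3.138, -0.133, -0.004]
force: [0.6, -0.2, -0.2]
opening: 18.9
time_s: 16.03
eef_pos: [450.2, -153.9, 174.2]
tcp_rot: [3.138, -0.129, 0.002]
force: [0.0, -0.1, 0.2]
opening: 18.4
time_s: 16.7
eef_pos: [449.4, -153.9, 173.3]
tcp_rot: [-3.139, 0.13, 0.0]
force: [-0.2, -0.3, -0.9]
opening: 18.6
[ 449.37 -153.87  173.27]
(array([259.8,  88.5]), (32.8197021484375, 34.901798248291016), array([  0.97, -90.52, 108.28]))
(array([259.1, 144.8]), (30.406442642211914, 30.481163024902344), array([  0.4 , -45.34, 108.27]))
(array([258.2, 195.5]), (26.736055374145508, 28.116058349609375), array([ -0.51,   0.63, 108.27]))
```

View pics/w4.png

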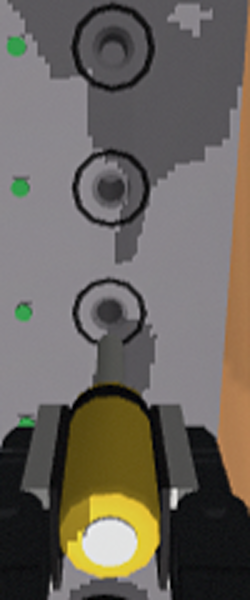

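The yellow probe is upright with its tip at (110,335), right over well3's ring at (110,312). This matches the geometry that worked for blue, so I'll insert it.

```bash
python3 -m inch '[0,0,0.01,0,255,0,0,0.02,0,255,0,0,0.03,0,255,0,0,0.036,0,255,0,0,0.04,0,255,0,0,0.04,0,255,0,0,0.04,0,255,0,0,0.04,0,255]'|sed -n 2,4p; python3 -m inch '[0,0,0.008,0,255,0,0,0.016,0,255,0,0,0.024,0,255,0,0,0.03,0,255,0,0,0.035,0,255,0,0,0.035,0,255,0,0,0.035,0,255]'|sed -n 2,4p
```

```text
eef_pos: [449.6, -153.9, 133.5]
tcp_rot: [3.139, -0.13, 0.0]
force: [1.3, 0.0, -0.3]
eef_pos: [449.2, -153.7, 97.8]
tcp_rot: [-3.138, 0.13, 0.001]
force: [0.2, 0.0, -0.3]
```

```bash
python3 -m inch '[0,0,0.003,0,255,0,0,0.006,0,255,0,0,0.007,0,255,0,0,0.007,0,255,0,0,0.007,0,255]'|sed -n 2,5p; python3 -m inch '[0,0,-0.002,0,120,0,0,-0.002,0,120,0,0,-0.002,0,120,0,0,-0.002,0,120,0,0,-0.002,0,120,0,0,-0.03,0,120,0,0,-0.07,0,120,0,0,-0.11,0,120]'|sed -n 2,5p; python3 -m inch '[0,-0.02,-0.03,0,120,0.02,-0.06,-0.037,0,120,0.04,-0.1,-0.037,0,120,0.05,-0.135,-0.037,0,120,0.065,-0.17,-0.037,0,120,0.08,-0.21,-0.037,0,120,0.09,-0.25,-0.037,0,120,0.1,-0.28,-0.037,0,120]'|sed -n 2,2p; python3 -m inch '[0.015,-0.04,0,0,120,0.025,-0.08,0,0,120,0.0355,-0.11,0,0,120,0.0355,-0.1215,0,0,120,0.0355,-0.1215,0,0,120,0.0355,-0.1215,0,0,120,0.0355,-0.1215,0,0,120,0.0355,-0.1215,0,0,120]'|sed -n 2,2p;  python3 -m inch '[0,0,0,0,120,0,0,0,0,120,0,0,0,0,120,0,0,0,0,120,0,0,0,0,120,0,0,0,0,120,0,0,0,0,120,0,0,0,0,120]'|sed -n 1,2p;  python3 - <<'E'
from h import *
cap("orange",(618,235,135)); cap("orange",(618,235,135))
snap("wrist","w5.png",s=1.2)
E
```

```text
eef_pos: [450.0, -154.2, 93.7]
tcp_rot: [3.138, -0.129, 0.001]
force: [-8.1, 3.1, 18.0]
opening: 18.5
eef_pos: [448.0, -153.2, 200.9]
tcp_rot: [-3.137, 0.13, 0.006]
force: [1.7, -1.0, 0.4]
opening: 45.1
eef_pos: [572.5, 120.0, 237.8]
eef_pos: [617.4, 233.4, 238.3]
time_s: 21.08
eef_pos: [617.6, 235.1, 238.2]
orange guess px [259.2 196.7] cap [257.7 197.3] area 93 world [616.6 234.5 135. ] local [ -0.9   0.7 103.3]
orange guess px [259.2 196.7] cap [257.6 197.4] area 92 world [616.5 234.5 135. ] local [ -0.9   0.7 103.2]
```

View pics/w5.png

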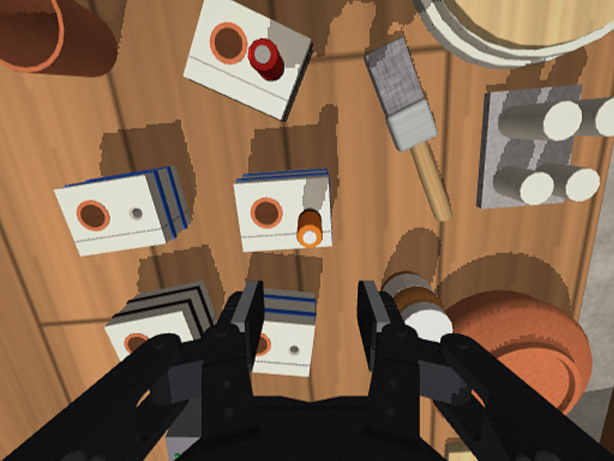

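The orange cap is centred at (309,237) and the red cap is at (263,55). I'll pick orange.

```bash
python3 -m inch '[-0.0009,0.0007,0.04,0,120,-0.0009,0.0007,0.08,0,120,-0.0009,0.0007,0.108,0,120,-0.0009,0.0007,0.125,0,120,-0.0009,0.0007,0.125,0,120,-0.0009,0.0007,0.125,0,120,-0.0009,0.0007,0.125,0,120,-0.0009,0.0007,0.125,0,120]' |sed -n 2,2p; python3 -m inch '[0,0,0,0,120,0,0,0,0,120,0,0,0,0,120,0,0,0,0,255,0,0,0,0,255,0,0,0,0,255,0,0,0,0,255,0,0,0,0,255]'|sed -n 2,2p; python3 -m inch '[0,0,0,0,255,0,0,0,0,255,0,0,0,0,255,0,0,0,0,255]'|sed -n 2,5p;python3 -c "
from h import *
print(local((453.7,-109.0,173.4)),ray('wrist',(263/1.2,55/1.2),135))"; python3 -m inch '[0,0,-0.015,0,255,0,0,-0.03,0,255,0,0,-0.05,0,255,0,0,-0.07,0,255,0,0,-0.1,0,255,0,0,-0.115,0,255,0,0,-0.115,0,255]'|sed -n 2,5p
```

```text
eef_pos: [618.3, 234.9, 116.1]
eef_pos: [616.7, 234.5, 113.5]
eef_pos: [616.7, 234.5, 113.5]
tcp_rot: [-3.139, 0.13, -0.0]
force: [-0.5, -0.1, 2.6]
opening: 18.5
[-134.06013106  355.77575585  -59.99518341] [597.83507151 357.68449279 135.        ]
eef_pos: [618.9, 235.0, 233.1]
tcp_rot: [-3.137, 0.13, -0.012]
force: [0.6, 0.3, 0.8]
opening: 18.9
```

```bash
python3 -m inch '[-0.013,0.035,0,0,255,-0.026,0.07,0,0,255,-0.04,0.105,0,0,255,-0.053,0.14,0,0,255,-0.066,0.175,0,0,255,-0.08,0.21,0,0,255,-0.093,0.245,0,0,255,-0.105,0.28,0,0,255]'|sed -n 2p; python3 -m inch '[-0.015,0.04,0,0,255,-0.0291,0.0758,0,0,255,-0.0291,0.0758,0,0,255,-0.0291,0.0758,0.02,0,255,-0.0291,0.0758,0.04,0,255,-0.0291,0.0758,0.055,0,255,-0.0291,0.0758,0.055,0,255,-0.0291,0.0758,0.055,0,255]'|sed -n 2p; python3 -m inch '[0,0,0,0,255,0,0,0,0,255,0,0,0,0,255,0,0,0,0,255,0,0,0,0,255,0,0,0,0,255,0,0,0,0,255,0,0,0,0,255]'|sed -n 2,5p;  python3 - <<'E'
from h import *
im,T=snap("wrist","w6.png",crop=(215,70,315,310),s=2.5);print(tool()[:3,3].round(2))
for u in [(259.8,143.4),(258.8,193)]:
    r=ring(u,12); print(r and (r[1].round(1),r[2:],local(ray("wrist",r[1],65)).round(2)))
E
```

```text
eef_pos: [486.8, -37.0, 226.3]
eef_pos: [452.4, -108.3, 171.5]
eef_pos: [453.6, -109.1, 173.4]
tcp_rot: [3.139, -0.13, 0.0]
force: [0.3, -0.3, -0.6]
opening: 18.5
[ 453.62 -109.05  173.35]
(array([259.2, 144.7]), (30.472238540649414, 30.552623748779297), array([  0.54, -45.33, 108.35]))
(array([258.3, 194.7]), (25.754138946533203, 27.262588500976562), array([-3.4000e-01, -6.0000e-02,  1.0835e+02]))
```

Ring offsets match the two earlier insertions, so I'll insert orange in well2.

```bash
python3 -m inch '[0,0,0.01,0,255,0,0,0.02,0,255,0,0,0.03,0,255,0,0,0.036,0,255,0,0,0.04,0,255,0,0,0.04,0,255,0,0,0.04,0,255,0,0,0.04,0,255]'|sed -n 2,4p; python3 -m inch '[0,0,0.008,0,255,0,0,0.016,0,255,0,0,0.024,0,255,0,0,0.03,0,255,0,0,0.035,0,255,0,0,0.035,0,255,0,0,0.035,0,255]'|sed -n 2,4p
```

```text
eef_pos: [453.6, -109.1, 133.5]
tcp_rot: [3.139, -0.13, -0.0]
force: [0.0, -0.6, -1.6]
eef_pos: [453.4, -108.9, 97.9]
tcp_rot: [-3.139, 0.13, 0.001]
force: [0.6, -0.8, -1.1]
```

```bash
python3 -m inch '[0,0,0.003,0,255,0,0,0.006,0,255,0,0,0.007,0,255,0,0,0.007,0,255,0,0,0.007,0,255]'|sed -n 2,5p; python3 -m inch '[0,0,-0.002,0,120,0,0,-0.002,0,120,0,0,-0.002,0,120,0,0,-0.002,0,120,0,0,-0.002,0,120,0,0,-0.03,0,120,0,0,-0.07,0,120,0,0,-0.11,0,120]'|sed -n 2,5p; python3 -m inch '[0,-0.02,-0.03,0,120,0.01,-0.06,-0.037,0,120,0.02,-0.1,-0.037,0,120,0.03,-0.135,-0.037,0,120,0.04,-0.17,-0.037,0,120,0.05,-0.21,-0.037,0,120,0.06,-0.25,-0.037,0,120,0.065,-0.28,-0.037,0,120]'|sed -n 2,2p; python3 -m inch '[0.008,-0.04,0,0,120,0.015,-0.08,0,0,120,0.025,-0.12,0,0,120,0.035,-0.16,0,0,120,0.04,-0.19,0,0,120,0.04,-0.197,0,0,120,0.04,-0.197,0,0,120,0.04,-0.197,0,0,120]'|sed -n 2,2p;  python3 -m inch '[0,0,0,0,120,0,0,0,0,120,0,0,0,0,120,0,0,0,0,120,0,0,0,0,120,0,0,0,0,120,0,0,0,0,120,0,0,0,0,120]'|sed -n 1,2p;  python3 -m inch '[0,0,0,0,120,0,0,0,0,120,0,0,0,0,120,0,0,0,0,120,0,0,0,0,120,0,0,0,0,120,0,0,0,0,120,0,0,0,0,120]'|sed -n 1,2p;python3 - <<'E'
from h import *
cap("red",(598,357.7,135)); cap("red",(598,357.7,135))
snap("wrist","w7.png",s=1)
E
```

```text
eef_pos: [454.4, -109.4, 93.7]
tcp_rot: [3.138, -0.129, 0.001]
force: [-7.7, 3.1, 18.9]
opening: 18.6
eef_pos: [452.2, -108.5, 200.9]
tcp_rot: [-3.137, 0.13, 0.006]
force: [2.0, -0.4, 0.9]
opening: 45.1
eef_pos: [542.0, 167.6, 237.9]
eef_pos: [597.2, 357.3, 237.3]
time_s: 29.87
eef_pos: [597.6, 357.6, 238.3]
time_s: 30.53
eef_pos: [597.6, 357.7, 238.3]
red guess px [259.1 196.5] cap [258.3 196.8] area 92 world [597.2 357.5 135. ] local [ -0.4   0.2 103.3]
red guess px [259.1 196.5] cap [258.3 196.8] area 91 world [597.3 357.5 135. ] local [-3.000e-01  1.000e-01  1.033e+02]
```

View pics/w7.png

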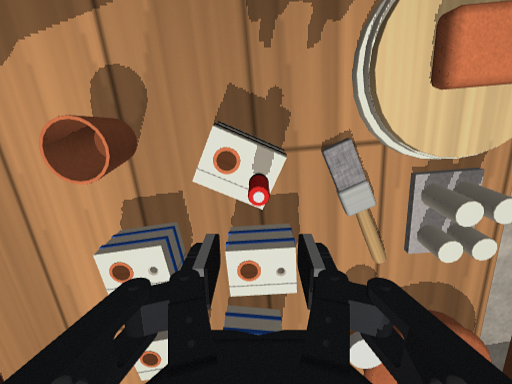

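The red cap is at (258,197), centred between the jaws. I'll pick it.

```bash
python3 -m inch '[-0.0003,0.0003,0.04,0,120,-0.0003,0.0003,0.08,0,120,-0.0003,0.0003,0.108,0,120,-0.0003,0.0003,0.125,0,120,-0.0003,0.0003,0.125,0,120,-0.0003,0.0003,0.125,0,120,-0.0003,0.0003,0.125,0,120,-0.0003,0.0003,0.125,0,120]' |sed -n 2,2p; python3 -m inch '[0,0,0,0,120,0,0,0,0,120,0,0,0,0,120,0,0,0,0,255,0,0,0,0,255,0,0,0,0,255,0,0,0,0,255,0,0,0,0,255]'|sed -n 2,2p; python3 -m inch '[0,0,0,0,255,0,0,0,0,255,0,0,0,0,255,0,0,0,0,255]'|sed -n 2,5p;python3 -c "
from h import *
print(local((458.0,-64.2,173.4)))"; python3 -m inch '[0,0,-0.015,0,255,0,0,-0.03,0,255,0,0,-0.05,0,255,0,0,-0.07,0,255,0,0,-0.1,0,255,0,0,-0.115,0,255,0,0,-0.115,0,255]'|sed -n 2,5p
```

```text
eef_pos: [598.9, 358.1, 116.2]
eef_pos: [597.1, 357.5, 113.5]
eef_pos: [597.2, 357.4, 113.4]
tcp_rot: [-3.139, 0.13, 0.0]
force: [-2.2, 0.0, 3.9]
opening: 18.2
[-103.95367656  431.68089057  -59.98104979]
eef_pos: [600.2, 358.5, 236.2]
tcp_rot: [-3.134, 0.13, -0.016]
force: [0.4, 0.0, 0.6]
opening: 18.6
```

```bash
python3 -m inch '[-0.008,0.035,0,0,255,-0.016,0.07,0,0,255,-0.025,0.105,0,0,255,-0.033,0.14,0,0,255,-0.042,0.175,0,0,255,-0.05,0.21,0,0,255,-0.058,0.245,0,0,255,-0.067,0.28,0,0,255]'|sed -n 2p; python3 -m inch '[-0.008,0.035,0,0,255,-0.018,0.075,0,0,255,-0.027,0.115,0,0,255,-0.037,0.1517,0,0,255,-0.037,0.1517,0.02,0,255,-0.037,0.1517,0.04,0,255,-0.037,0.1517,0.055,0,255,-0.037,0.1517,0.055,0,255]'|sed -n 2p; python3 -m inch '[0,0,0,0,255,0,0,0,0,255,0,0,0,0,255,0,0,0,0,255,0,0,0,0,255,0,0,0,0,255,0,0,0,0,255,0,0,0,0,255]'|sed -n 2,5p; python3 -m inch '[0,0,0,0,255,0,0,0,0,255,0,0,0,0,255,0,0,0,0,255]'|sed -n 2p;  python3 - <<'E'
from h import *
im,T=snap("wrist","w8.png",crop=(205,160,315,310),s=4);print(tool()[:3,3].round(2))
for u in [(258.8,193)]:
    r=ring(u,12); print(r and (r[1].round(1),r[2:],local(ray("wrist",r[1],65)).round(2)))
E
```

```text
eef_pos: [506.5, 82.3, 228.2]
eef_pos: [455.5, -64.1, 170.0]
eef_pos: [458.1, -64.2, 173.5]
tcp_rot: [3.139, -0.13, 0.0]
force: [-0.1, 0.8, -0.8]
opening: 18.7
eef_pos: [458.0, -64.3, 173.3]
[458.   -64.25 173.28]
(array([258.3, 194.8]), (25.897520065307617, 27.22015380859375), array([-3.4000e-01, -3.0000e-02,  1.0828e+02]))
```

View pics/w8.png

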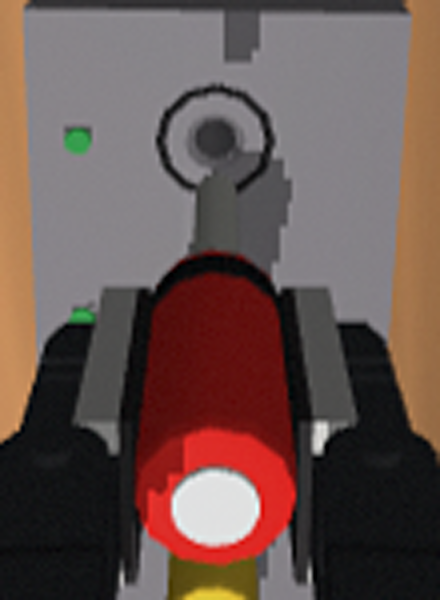

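Red's geometry over well1 is the same, with the ring at (215,140) and the tip just below it. I'll insert it.

```bash
python3 -m inch '[0,0,0.01,0,255,0,0,0.02,0,255,0,0,0.03,0,255,0,0,0.036,0,255,0,0,0.04,0,255,0,0,0.04,0,255,0,0,0.04,0,255,0,0,0.04,0,255]'|sed -n 2,4p; python3 -m inch '[0,0,0.008,0,255,0,0,0.016,0,255,0,0,0.024,0,255,0,0,0.03,0,255,0,0,0.035,0,255,0,0,0.035,0,255,0,0,0.035,0,255]'|sed -n 2,4p;python3 -m inch '[0,0,0.003,0,255,0,0,0.006,0,255,0,0,0.007,0,255,0,0,0.007,0,255,0,0,0.007,0,255]'|sed -n 2,5p; python3 -m inch '[0,0,-0.002,0,120,0,0,-0.002,0,120,0,0,-0.002,0,120,0,0,-0.002,0,120,0,0,-0.002,0,120,0,0,-0.03,0,120,0,0,-0.07,0,120,0,0,-0.11,0,120]'|sed -n 2,5p; python3 -m inch '[0,0,-0.03,0,120,0,0,-0.037,0,120,0,0,-0.037,0,255,0,0,-0.037,0,255,0,0,-0.037,0,255,0,0,-0.037,0,255,0,0,-0.037,0,255,0,0,-0.037,0,255]'|sed -n 2p;  python3 - <<'E'
from h import *
snap("side","s2.png",s=1.5)
E
```

```text
eef_pos: [458.1, -64.3, 133.5]
tcp_rot: [3.139, -0.13, -0.0]
force: [0.1, -0.7, 0.4]
eef_pos: [457.8, -64.2, 97.9]
tcp_rot: [-3.139, 0.13, 0.001]
force: [-0.8, -0.3, -0.7]
eef_pos: [458.7, -64.5, 93.7]
tcp_rot: [3.138, -0.129, 0.001]
force: [-7.9, 2.6, 19.0]
opening: 18.4
eef_pos: [456.6, -63.8, 200.9]
tcp_rot: [-3.138, 0.13, 0.007]
force: [1.8, -0.6, 0.1]
opening: 45.2
eef_pos: [457.4, -64.1, 237.0]
```

View pics/s2.png

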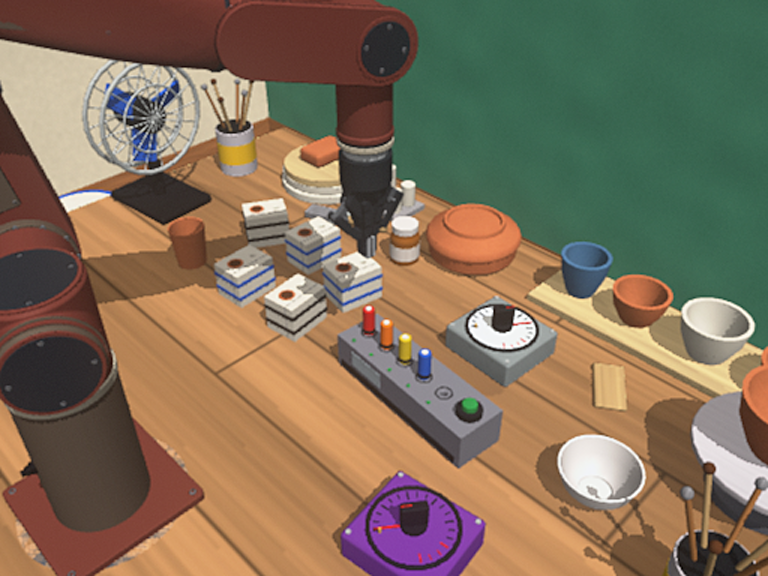

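The side view shows red (369,320), orange (387,334), yellow (405,347) and blue (425,362) all seated upright. All five moulds are empty and nothing has been knocked over. Next is the save button.

```bash
python3 -m inch '[0,0.03,0,0,255,-0.001,0.065,0,0,255,-0.002,0.1,0,0,255,-0.003,0.135,0,0,255,-0.003,0.17,0,0,255,-0.003,0.2,0,0,255,-0.003,0.233,0,0,255,-0.003,0.233,0,0,255]'|sed -n 2p; python3 -m inch '[0,0,0.03,0,255,0,0,0.07,0,255,0,0,0.1,0,255,0,0,0.115,0,255,0,0,0.125,0,255,0,0,0.125,0,255,0,0,0.125,0,255,0,0,0.125,0,255]'|sed -n 2,5p; python3 -m inch '[0,0,0,0,255,0,0,0,0,255,0,0,0,0,255,0,0,0,0,255]'|sed -n 2,5p
python3 - <<'E'
from h import *
im,T=snap("wrist","w9.png",s=1)
hsv=cv2.cvtColor(im,cv2.COLOR_RGB2HSV);m=(hsv[...,0]>50)&(hsv[...,0]<75)&(hsv[...,1]>120)&(hsv[...,2]>90)
n,l,s,c=cv2.connectedComponentsWithStats(m.astype(np.uint8))
for i in range(1,n):
    if s[i][4]>20: print(s[i],c[i],local(ray("wrist",c[i],83)).round(1))
print(proj("wrist",(435.5,-296.2,83)))
E
```

```text
eef_pos: [434.8, -301.2, 238.0]
eef_pos: [436.8, -296.9, 115.0]
tcp_rot: [3.137, -0.129, 0.003]
force: [-0.5, 0.5, 0.6]
opening: -0.3
eef_pos: [436.1, -296.5, 114.0]
tcp_rot: [3.138, -0.13, 0.002]
force: [-0.3, -0.1, -0.9]
opening: -0.0
[202  63  10  11  86] [206.3372093  67.6627907] [-27.6 -97.1  30.7]
[205 141  10   9  68] [209.47058824 145.05882353] [-28.3 -56.3  30.8]
[239 219  37  22 420] [256.53333333 228.53571429] [-1.4 -3.3 30.8]
[257.83638556 232.9903862 ]
```

View pics/w9.png

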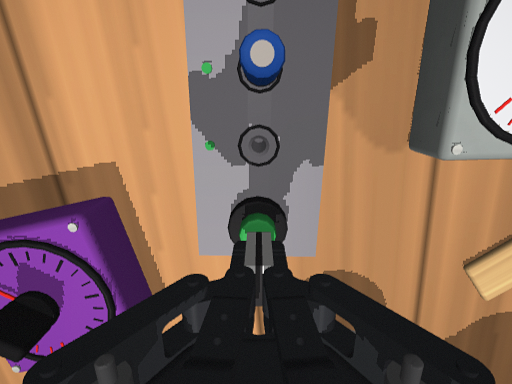

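The shut fingertips are over the green button at (257,228), with well5's ring at (258,145). I'll press it.

```bash
python3 -m inch '[0,0,0.007,0,255,0,0,0.012,0,255,0,0,0.016,0,255,0,0,0.018,0,255,0,0,0.018,0,255,0,0,0.018,0,255]'|sed -n 2,4p; python3 -m inch '[0,0,0.002,0,255,0,0,0.004,0,255,0,0,0.004,0,255,0,0,0.004,0,255,0,0,0.004,0,255,0,0,0.004,0,255]'|sed -n 2,4p
```

```text
eef_pos: [436.3, -296.7, 97.8]
tcp_rot: [3.138, -0.129, 0.001]
force: [-6.9, 6.2, 21.3]
eef_pos: [436.5, -296.8, 97.3]
tcp_rot: [3.138, -0.129, 0.0]
force: [-15.6, 14.0, 48.8]
```

```bash
python3 -c "
from station import robot
print(robot.nose_length)
from h import *
snap('wrist','w10.png',crop=(205,190,315,270),s=6)"; for i in 1 2 3 4 5 6 7; do python3 -m inch '[0,0,-0.0015,0,255,0,0,-0.0015,0,255,0,0,-0.0015,0,255,0,0,-0.0015,0,255]'|sed -n '2p;4p';  done
```

```text
17.0
eef_pos: [436.4, -296.8, 97.4]
force: [-12.7, 10.0, 38.4]
eef_pos: [436.4, -296.7, 97.6]
force: [-8.4, 7.0, 28.5]
eef_pos: [436.3, -296.6, 97.8]
force: [-5.4, 4.9, 18.9]
eef_pos: [436.2, -296.6, 98.0]
force: [-1.6, 1.1, 8.1]
eef_pos: [436.1, -296.5, 98.9]
force: [0.3, -0.4, 3.8]
eef_pos: [436.1, -296.5, 100.4]
force: [1.1, -1.6, 3.5]
eef_pos: [435.8, -296.2, 101.7]
force: [0.6, -1.6, 2.7]
```

View pics/w10.png

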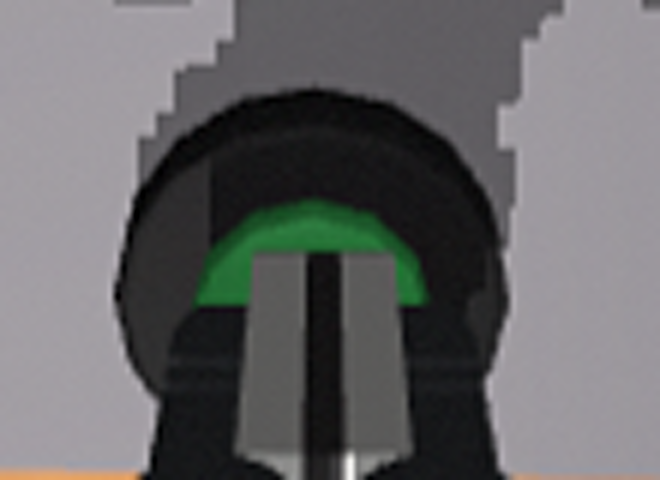

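```bash
for i in 1 2 3 4; do python3 -m inch '[0,0,-0.0015,0,255,0,0,-0.0015,0,255,0,0,-0.0015,0,255,0,0,-0.0015,0,255]'|sed -n '2p;4p'; python3 -c "
from h import *
f=[monitor.get_obs()['force'][2]]
im,T=snap('wrist','x.png')
hsv=cv2.cvtColor(im,cv2.COLOR_RGB2HSV)[190:270,205:315];m=(hsv[...,0]>50)&(hsv[...,0]<75)&(hsv[...,1]>120)&(hsv[...,2]>60)
ys,xs=np.nonzero(m);print(len(ys),ys.min()+190,ray('wrist',(258,ys.min()+190-.5),83)[1].round(1))";  done
python3 -c "
import numpy as np,cv2
im=cv2.imread('pics/w10.png');h=cv2.cvtColor(cv2.resize(im,None,fx=1/6,fy=1/6,interpolation=cv2.INTER_AREA),cv2.COLOR_BGR2HSV);m=(h[...,0]>50)&(h[...,0]<75)&(h[...,1]>120)&(h[...,2]>60);print('pressed',m.sum(),np.nonzero(m)[0].min()+190)"
```

```text
eef_pos: [435.5, -295.9, 103.0]
force: [1.0, 0.1, 2.2]
377 221 -282.0
eef_pos: [435.4, -295.8, 104.4]
force: [0.0, -0.0, 0.3]
398 220 -281.9
eef_pos: [435.8, -296.2, 106.3]
force: [0.3, 0.9, -0.9]
468 219 -282.5
eef_pos: [435.8, -296.2, 107.9]
force: [-0.5, -0.1, 0.3]
502 218 -282.5
pressed 291 224
```

The button bottomed out at TCP z 98 and rose against a spring of about 4 N falling to 2 N until contact was lost near 104. That is the full 6 mm travel. Now I'll go above the grey dial, with the jaws turned across the bar.

```bash
python3 -m inch '[0,0,-0.04,0,120,0,0,-0.08,0,120,0,0,-0.11,0,120,0.03,-0.02,-0.13,7,120,0.065,-0.04,-0.13,14,120,0.1,-0.06,-0.13,21,120,0.135,-0.085,-0.13,28,120,0.16,-0.1,-0.13,35,120]'|sed -n 2p; python3 -c "
from h import *
T=tool();print(local((627,-198,238)),np.degrees(np.arctan2(T[1,0],T[0,0])))"
```

```text
eef_pos: [605.7, -207.9, 238.0]
[  9.96237733 -21.31432144   0.02551082] -40.04507406201299
```

```bash
python3 -m inch '[0.01,-0.021,0,7,120,0.01,-0.021,0,14,120,0.01,-0.021,0,21,120,0.01,-0.021,0,28,120,0.01,-0.021,0,35,120,0.01,-0.021,0,42,120,0.01,-0.021,0,49,120,0.01,-0.021,0,56,120]'|sed -n 2p;python3 -m inch '[0,0,0,7,120,0,0,0,14,120,0,0,0,21,120,0,0,0,28,120,0,0,0,28,120,0,0,0,28,120,0,0,0,28,120,0,0,0,28,120]'|sed -n 2p;python3 -m inch '[0,0,0,0,120,0,0,0,0,120,0,0,0,0,120,0,0,0,0,120,0,0,0,0,120,0,0,0,0,120,0,0,0,0,120,0,0,0,0,120]'|sed -n 2p
python3 - <<'E'
from h import *
im,T=snap("wrist","w11.png",s=1.5);t=tool();print(t[:3,3],np.degrees(np.arctan2(t[1,0],t[0,0])),proj("wrist",(627,-198,94))*1.5, monitor.get_obs()["q"][[0,5]])
E
```

```text
eef_pos: [624.5, -199.9, 237.5]
eef_pos: [624.6, -200.0, 237.7]
eef_pos: [624.6, -200.0, 237.8]
[ 624.62395846 -199.99648576  237.82373181] -123.72707697688834 [382.9032457  275.13077802] [-0.43001155  1.72943041]
```

View pics/w11.png

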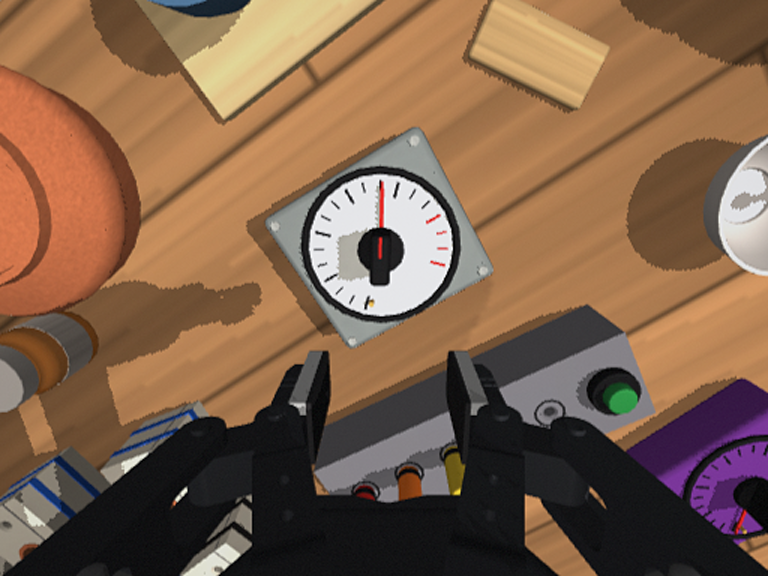

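The grey dial's knob is at about (380,250), its bar is aligned with the image vertical, and the pointer is at (381,185). The brass pin is at (370,302), about 169° counter-clockwise from the pointer.

Run:
```python
from h import *
r=ring((254,162),12); im=np.load("last_wrist.npz")["im"]
g=cv2.cvtColor(im,cv2.COLOR_RGB2GRAY)
m=(g<60).astype(np.uint8); cs,_=cv2.findContours(m,cv2.RETR_LIST,cv2.CHAIN_APPROX_NONE)
for c in cs:
    if len(c)>30:
        (x,y),(a,b),t=cv2.fitEllipse(c)
        if abs(x-254)<15 and abs(y-165)<25: print(len(c),(round(x,1),round(y,1)),round(a,1),round(b,1),cv2.boundingRect(c),"z50",local(ray("wrist",(x,y),50)).round(1))
for n,u,z in [("barnear",(380,285),94),("barnear60",(380,285),62)]: print(n,local(ray("wrist",np.array(u)/1.5,z)).round(1))
```

```text
33 (253.1, 165.4) 4.3 17.4 (251, 157, 5, 17) z50 [ -6.  -10.2 187.8]
99 (253.2, 168.9) 28.2 36.8 (238, 151, 31, 39) z50 [ -5.9  -6.  187.8]
277 (253.4, 162.9) 96.1 97.5 (204, 115, 99, 97) z50 [ -5.6 -13.1 187.8]
296 (253.4, 162.4) 102.5 105.0 (201, 111, 106, 104) z50 [ -5.6 -13.7 187.8]
barnear [ -5.    6.3 143.8]
barnear60 [ -5.7  16.4 175.8]
```

```bash
python3 -m inch '[-0.0053,-0.0125,0.02,0,120,-0.0053,-0.0125,0.055,0,120,-0.0053,-0.0125,0.09,0,120,-0.0053,-0.0125,0.12,0,120,-0.0053,-0.0125,0.14,0,120,-0.0053,-0.0125,0.152,0,120,-0.0053,-0.0125,0.152,0,120,-0.0053,-0.0125,0.152,0,120]'|sed -n 2,5p;python3 -m inch '[0,0,0,0,120,0,0,0,0,120,0,0,0,0,120,0,0,0,0,120,0,0,0,0,255,0,0,0,0,255,0,0,0,0,255,0,0,0,0,255]'|sed -n 2,5p; python3 -m inch '[0,0,0,0,255,0,0,0,0,255,0,0,0,0,255,0,0,0,0,255]'|sed -n 2,5p
```

```text
eef_pos: [638.1, -202.6, 86.0]
tcp_rot: [1.481, -2.77, -0.0]
force: [1.5, 0.1, 0.8]
opening: 45.2
eef_pos: [638.2, -202.3, 86.3]
tcp_rot: [-1.481, 2.77, -0.0]
force: [0.0, 1.8, 3.4]
opening: 13.3
eef_pos: [638.3, -202.3, 86.3]
tcp_rot: [-1.481, 2.77, -0.0]
force: [-1.3, 2.7, 5.2]
opening: 12.7
```

```bash
python3 -m inch '[0,0,0,-5,255,0,0,0,-12,255,0,0,0,-19,255,0,0,0,-26,255,0,0,0,-33,255,0,0,0,-40,255,0,0,0,-40,255,0,0,0,-40,255]'|sed -n 2,5p; python3 -c "
from h import *
o=monitor.get_obs();T=tool();print(o['wrist_torque'].round(2),np.degrees(np.arctan2(T[1,0],T[0,0])))
for z in(50,94): print(ray('top',np.array((484.5,212))/1.5,z))"
```

```text
eef_pos: [638.5, -201.1, 86.3]
tcp_rot: [-2.339, 2.094, 0.001]
force: [0.8, 6.6, 6.7]
opening: 13.2
[ 1.08 -0.07  0.06] -83.67613798079302
[ 636.92967373 -203.58253934   50.        ]
[ 627.23013676 -197.25737308   94.        ]
```

```bash
for i in 1; do python3 -m inch '[0,0,0,-7,255,0,0,0,-14,255,0,0,0,-21,255,0,0,0,-28,255,0,0,0,-35,255,0,0,0,-42,255,0,0,0,-42,255,0,0,0,-42,255]'|sed -n 2,5p; done; python3 -m inch '[0,0,0,-7,255,0,0,0,-14,255,0,0,0,-21,255,0,0,0,-28,255,0,0,0,-35,255,0,0,0,-42,255,0,0,0,-42,255,0,0,0,-42,255]'|sed -n 2,5p; python3 -c "
from h import *
o=monitor.get_obs();T=tool();print(o['wrist_torque'].round(2),np.degrees(np.arctan2(T[1,0],T[0,0])))"
```

```text
eef_pos: [638.0, -200.0, 86.3]
tcp_rot: [-2.933, 1.116, 0.003]
force: [-2.3, 10.0, 8.2]
opening: 12.8
eef_pos: [636.8, -199.6, 86.2]
tcp_rot: [-3.137, -0.01, 0.006]
force: [-7.3, 12.3, 11.8]
opening: 12.9
[ 1.92  1.13 -0.03] 0.34882619327072767
```

```bash
python3 -m inch '[0,0,0,-7,255,0,0,0,-14,255,0,0,0,-21,255,0,0,0,-28,255,0,0,0,-35,255,0,0,0,-35,255,0,0,0,-35,255]'|sed -n '2p;4p'; for i in 1 2 3 4; do python3 -m inch '[0,0,0,-2,255,0,0,0,-4,255,0,0,0,-4,255,0,0,0,-4,255]'|sed -n '4p'; python3 -c "
from h import *
o=monitor.get_obs();T=tool();print(o['wrist_torque'].round(2),np.degrees(np.arctan2(T[1,0],T[0,0])))"; done
```

```text
eef_pos: [635.8, -199.9, 86.2]
force: [-10.7, 12.0, 14.8]
force: [-11.5, 10.4, 16.0]
[1.8  1.84 0.03] 39.3184971250767
force: [-12.0, 11.3, 16.0]
[ 1.79  1.88 -0.79] 43.21045268122196
force: [-11.4, 11.1, 15.7]
[ 1.86  1.97 -2.28] 47.01264392797311
force: [-12.1, 12.2, 16.2]
[ 1.9   2.02 -3.87] 50.815881441431046
```

```bash
python3 -m inch '[0,-0.001,0,4,255,0,-0.0015,0,7,255,0,-0.0015,0,7,255,0,-0.0015,0,7,255]'|sed -n '2p;4p'; python3 -c "
from h import *
o=monitor.get_obs();T=tool();print(o['wrist_torque'].round(2),np.degrees(np.arctan2(T[1,0],T[0,0])))"; python3 -m inch '[0,0,0,0,120,0,0,0,0,120,0,0,0,0,120,0,0,0,0,120,0,0,0,0,120,0,0,0,0,120,0,0,0,0,120]'|sed -n '2p;4p'; python3 -m inch '[0,0,-0.02,0,120,0,0,-0.05,0,120,0,0,-0.09,0,120,0,0,-0.13,0,120,0,0,-0.15,0,120,0,0,-0.15,0,120,0,0,-0.15,0,120,0,0,-0.15,0,120]'|sed -n '2p;4p';python3 -m inch '[0,0,0,0,120,0,0,0,0,120,0,0,0,0,120,0,0,0,0,120]'|sed -n '2p;4p'
python3 - <<'E'
from h import *
im,T=snap("wrist","w12.png",s=1.5)
# red pointer / brass pin on the dial, in world directions about the dial centre
hsv=cv2.cvtColor(im,cv2.COLOR_RGB2HSV).astype(int); C=proj("wrist",(637,-203,50)); print("centre",C)
for nm,m in dict(red=((hsv[...,0]<6)|(hsv[...,0]>174))&(hsv[...,1]>130)&(hsv[...,2]>90),brass=(hsv[...,0]>10)&(hsv[...,0]<28)&(hsv[...,1]>90)&(hsv[...,2]>90)).items():
    yy,xx=np.mgrid[:384,:512]; m=m&(np.hypot(xx-C[0],yy-C[1])<48)
    n,l,s,c=cv2.connectedComponentsWithStats(m.astype(np.uint8))
    for i in range(1,n):
        if s[i][4]>3:
            w=ray("wrist",c[i],52); print(nm,s[i].tolist(),c[i].round(1),"angle",np.degrees(np.arctan2(w[1]+203,w[0]-637)).round(1))
E
```

```text
eef_pos: [635.5, -199.9, 86.2]
force: [-6.6, 8.7, 12.1]
[ 1.36  1.19 -1.21] 44.122783115782454
eef_pos: [636.8, -201.7, 85.7]
force: [0.5, -0.7, -0.3]
eef_pos: [636.3, -201.4, 234.7]
force: [0.6, 0.9, -1.0]
eef_pos: [636.4, -201.4, 234.6]
force: [-0.2, 0.1, -0.5]
centre [258.36997162 175.78709929]
red [259, 131, 4, 31, 69] [260.4 147.3] angle 130.4
red [258, 169, 3, 15, 35] [259.3 176.6] angle 22.4
red [215, 173, 10, 2, 15] [220.  173.4] angle -140.1
red [216, 184, 4, 1, 4] [217.5 184. ] angle -124.7
red [221, 192, 5, 3, 5] [223.  193.2] angle -109.5
red [227, 198, 8, 6, 15] [230.6 200.2] angle -94.1
brass [256, 136, 4, 4, 12] [257.5 137.5] angle 135.4
```

The viewer limit is reached, so I'll check the pointer numerically by fitting the pointer line and comparing it with the pin direction.

Run:
```python
from h import *
from scipy.ndimage import center_of_mass
im=np.load("last_wrist.npz")["im"].astype(int)
R_=im[...,0]-(im[...,1]+im[...,2])/2
for r in range(126,186,3): # weighted centroid of redness per row
    w=np.clip(R_[r,250:270]-30,0,None); x=(w*np.arange(250,270)).sum()/w.sum() if w.sum()>0 else -1
    print(r,round(x,1),int(w.max()),ray("wrist",(x,r),56)[:2].round(1) if x>0 else "")
print(im[132:143,252:266,:].tolist()[5])
for nm,sub in (("pointer",(131,162)),("barmark",(169,184))):
    P=[]
    for r in range(*sub):
        w=np.clip(R_[r,250:270]-30,0,None)
        if w.max()>30: P.append(ray("wrist",((w*np.arange(250,270)).sum()/w.sum(),r),56 if nm=="pointer" else 94)[:2])
    P=np.array(P); vx,vy,x0,y0=cv2.fitLine(P.astype(np.float32),cv2.DIST_HUBER,0,.01,.01).ravel(); d=P[0]-P[-1]; s=np.sign(vx*d[0]+vy*d[1]); print(nm,np.degrees(np.arctan2(s*vy,s*vx)).round(1),P[0],P[-1])
T=tool();print("tool",np.degrees(np.arctan2(T[1,0],T[0,0])).round(2))
# dial centre by ring fit
g=cv2.cvtColor(im.astype(np.uint8),cv2.COLOR_RGB2GRAY); cs,_=cv2.findContours((g<60).astype(np.uint8),cv2.RETR_LIST,cv2.CHAIN_APPROX_NONE)
pin=ray("wrist",(257.5,137.5),54)
for c in cs:
    if len(c)>200:
        (x,y),(a,b),t=cv2.fitEllipse(c)
        if abs(x-258)<15 and abs(y-176)<25: w=ray("wrist",(x,y),51); print("dial",w.round(1),"pin angle",np.degrees(np.arctan2(*(pin-w)[[1,0]])).round(1),"pin r",np.hypot(*(pin-w)[:2]).round(1))
```

```text
126 -1 0 
129 -1 0 
132 261.0 172 [ 603.4 -164.2]
135 261.1 142 [ 605.7 -166.5]
138 259.8 163 [ 606.9 -169.9]
141 260.7 170 [ 610.  -171.5]
144 260.5 171 [ 612.1 -174. ]
147 260.3 168 [ 614.3 -176.6]
150 260.1 167 [ 616.5 -179.1]
153 260.0 164 [ 618.8 -181.6]
156 259.8 174 [ 621.  -184.2]
159 259.6 176 [ 623.3 -186.8]
162 -1 0 
165 -1 0 
168 -1 0 
171 259.6 171 [ 633.  -196.8]
174 259.5 172 [ 635.3 -199.5]
177 259.4 172 [ 637.8 -202.1]
180 259.2 171 [ 640.2 -204.8]
183 259.2 90 [ 642.7 -207.4]
[[226, 227, 230], [227, 227, 230], [227, 228, 232], [227, 228, 234], [197, 159, 93], [230, 179, 76], [230, 181, 80], [191, 149, 65], [146, 13, 14], [190, 30, 26], [218, 82, 76], [167, 176, 167], [175, 174, 167], [232, 234, 238]]
pointer 131.6 [ 602.62914456 -163.47139641] [ 624.95997922 -188.35989702]
barmark 132.5 [ 625.05543375 -188.8675673 ] [ 634.95492251 -199.63790625]
tool 44.27
dial [ 634.5 -199.7   51. ] pin angle 136.2 pin r 41.0
dial [ 634.2 -199.1   51. ] pin angle 136.5 pin r 40.3
```

The pointer and bar rest at about 132°. That equals the angle where the stop torque began (about 131°), and the red pointer touches the brass pin in the pixels. Last check before handing in: look for any changes in the dock and mould areas since the last side view.

Run:
```python
from h import *
a=cv2.cvtColor(np.load("last_side.npz")["im"],cv2.COLOR_RGB2HSV).astype(int); im,T=snap("side","s3.png"); b=cv2.cvtColor(im,cv2.COLOR_RGB2HSV).astype(int)
f=lambda h,box,lo,hi:[np.round(v,1) for v in (lambda y,x:(len(x),x.mean(),y.mean(),y.min()))(*np.nonzero((h[box[1]:box[3],box[0]:box[2],0]>=lo)&(h[box[1]:box[3],box[0]:box[2],0]<=hi)&(h[box[1]:box[3],box[0]:box[2],1]>150)))]
for n,lo,hi,box in (("red",0,5,(236,195,254,228)),("orange",7,17,(250,205,265,238)),("yellow",22,34,(262,215,277,245)),("blue",105,125,(275,225,292,255)),("button",50,80,(300,255,325,285))):
    print(n,f(a,box,lo,hi),f(b,box,lo,hi))
o=monitor.get_obs();print(o["time_s"],o["force"].round(1),o["eef_pos"].round(0))
w=[(170,170,240,215)]; print("moulds diff",np.abs(a-b)[130:225,140:260].mean(), "bowl",np.abs(a-b)[290:340,370:430].mean())
```

```text
red [np.int64(119), np.float64(9.6), np.float64(18.3), np.int64(9)] [np.int64(121), np.float64(9.5), np.float64(18.3), np.int64(9)]
orange [np.int64(124), np.float64(7.5), np.float64(17.6), np.int64(7)] [np.int64(124), np.float64(7.5), np.float64(17.6), np.int64(7)]
yellow [np.int64(124), np.float64(7.5), np.float64(17.5), np.int64(7)] [np.int64(123), np.float64(7.6), np.float64(17.6), np.int64(8)]
blue [np.int64(102), np.float64(7.8), np.float64(17.4), np.int64(9)] [np.int64(104), np.float64(7.7), np.float64(17.4), np.int64(9)]
button [np.int64(55), np.float64(12.9), np.float64(13.9), np.int64(11)] [np.int64(54), np.float64(12.9), np.float64(13.9), np.int64(11)]
55.3167 [0.4 0.4 0.3] [ 637. -202.  235.]
moulds diff 14.114210526315789 bowl 1.6517777777777778
```

```bash
python3 -c "
from station import hand_in
print(hand_in())"
```

```text
the job is handed in; nothing more can be done
None
```

The job is done and handed in at about 55 s. Four probes were present (no green one), and all four are docked: red in well1, orange in well2, yellow in well3 and blue in well4. I then pressed the save button right down, and after that turned the grey dial's red pointer back to its zero stop. The purple dial was left alone.

**Probes:** each went in freely and stopped against the dock at the same height with about 18 N. A final side picture showed all four heads upright and unmoved.

**Save button:** it hit a hard stop, then rose about 6 mm on its spring as I lifted off, which is the full travel. I lost contact about 4 mm higher than the stated fingertip length predicts, so I judged it by the travel rather than the height. My press peaked at about 49 N, through the fingertips.

**Dial pointer:** it rests at about 132°, where the stop torque began (about 131°). The pin itself measures about 136°, with the pointer lying right against it.

**Checks I couldn't make:**
- The viewer's picture limit was reached, so the final dial and dock checks were numeric, not seen.
- I saw no mould knocked aside, but in the last picture the arm stood in front of the moulds, so their final state was not confirmed.

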